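Shut the empty tray and draw out the loaded one of an interlocked vial conditioner

TASK

The empty left-hand tray of the low white vial conditioner has been left standing out, and its interlock lets only one tray out at a time: push that tray fully home. Then hook a fingertip behind the grey lip of the right-hand tray, where the vials stand, and draw it out along its runners right to the stop. Do it with the fingertips alone, without pinching the lips or lifting anything; leave the vials untouched and upright in their wells and everything else on the bench where it is.

Things in the scene. Friction and masses are not known exactly. Their poses are not given: they have to be found in the camera images.
- cabinet: Vial conditioner: low white cabinet, fixed, 200 mm deep (its x), 260 wide (y), 92 high; clear windows in the roof (a timer, 21 mm high, is stuck on behind the right one), two trays side by side. Origin: centre of its underside. Its front face (x = -100 mm) looks along -x to the robot; trays slide out along -x; +y is the operator's left. Interlock: a tray leaves home only while the other is within 4 mm of home.
- tray_left (a joint): How far the left tray is out, m: 0 = fully home, 0.105 = at its outer stop. It starts 0.045 to 0.08 out and is empty. Runner friction about 2 N; it stays where it is left; both ends are hard stops.
- tray_right (a joint): How far the right tray is out, m: 0 = fully home, 0.105 = at its outer stop. It starts home. Six capped vials stand in its wells, seen through the right window. Runner friction about 2 N, a few newtons more over the first 10 mm as it shifts the interlock bar; it stays where it is left.
- tray_left_lip (a point): Middle of the top edge of the left tray's lip, 68 mm above the bench; axes as the cabinet's; moves with the tray. The lip is a grey upright plate across the tray's front, 118 mm long (y), 8 thick (x -4 to +4 mm of this point), 48 tall. In front of it (-x) is only free bench.
- tray_left_trough (a point): Middle of the floor of the open-topped finger trough behind the left lip, 32 mm above the bench; moves with the tray. The trough is 48 mm wide in x (lip's back at -24 mm, the tray's white front panel at +24 mm), 104 long in y with cheeks 16 mm high at its ends. Lip's top is 36 mm above this point, the panel's 50, the cabinet's roof 60.
- tray_right_lip (a point): Middle of the top edge of the right tray's lip, 68 mm above the bench; axes as the cabinet's; moves with the tray. The lip is a grey upright plate across the tray's front, 118 mm long (y), 8 thick (x -4 to +4 mm of this point), 48 tall. In front of it (-x) is only free bench.
- tray_right_trough (a point): Middle of the floor of the open-topped finger trough behind the right lip, 32 mm above the bench; moves with the tray. The trough is 48 mm wide in x (lip's back at -24 mm, the tray's white front panel at +24 mm), 104 long in y with cheeks 16 mm high at its ends. Lip's top is 36 mm above this point, the panel's 50, the cabinet's roof 60.
- tray_left_lip_front: Front half of the left lip: grey strip 4 x 118 x 48 mm, origin at its centre, 24 mm below the lip's top edge; the face that looks to the robot.
- tray_left_lip_back: Back half of the left lip: the same strip on the side of the trough, origin at its centre, 24 mm below the top edge; the face a fingertip hooks behind.
- tray_right_lip_front: Front half of the right lip: grey strip 4 x 118 x 48 mm, origin at its centre, 24 mm below the lip's top edge; the face that looks to the robot.
- tray_right_lip_back: Back half of the right lip: the same strip on the side of the trough, origin at its centre, 24 mm below the top edge; the face a fingertip hooks behind.
- vial_a: Capped 20 ml vial, 25 mm across, 56 mm tall, standing 22 mm deep in a well of the right tray (row 1 of 3 from the front, left column). Origin: centre of its underside, 22 mm above the bench. Upright z. Hidden under the right window at first.
- vial_b: Capped 20 ml vial, 25 mm across, 56 mm tall, standing 22 mm deep in a well of the right tray (row 1 of 3 from the front, middle column). Origin: centre of its underside, 22 mm above the bench. Upright z. Hidden under the right window at first.
- vial_c: Capped 20 ml vial, 25 mm across, 56 mm tall, standing 22 mm deep in a well of the right tray (row 2 of 3 from the front, right column). Origin: centre of its underside, 22 mm above the bench. Upright z. Hidden under the right window at first.
- vial_d: Capped 20 ml vial, 25 mm across, 56 mm tall, standing 22 mm deep in a well of the right tray (row 2 of 3 from the front, middle column). Origin: centre of its underside, 22 mm above the bench. Upright z. Hidden under the right window at first.
- vial_e: Capped 20 ml vial, 25 mm across, 56 mm tall, standing 22 mm deep in a well of the right tray (row 3 of 3 from the front, left column). Origin: centre of its underside, 22 mm above the bench. Upright z. Hidden under the right window at first.
- vial_f: Capped 20 ml vial, 25 mm across, 56 mm tall, standing 22 mm deep in a well of the right tray (row 3 of 3 from the front, right column). Origin: centre of its underside, 22 mm above the bench. Upright z. Hidden under the right window at first.
- beaker: Plastic beaker, 69 mm across, 83 tall, on the bench right of the cabinet; bystander, stays where it is. Origin: centre of its underside.
- tweezers: Steel tweezers, 129 mm long, 10 high, lying on the bench in front of the left tray; bystander, stays where it is. Origin: centre of its underside.
- spare_block: Translucent blue 12-place vial block, 137 x 137 x 60 mm, loose on the bench left of the trays; bystander, stays where it is. Origin: centre of its underside.
- marker: Marker pen, 135 mm long, 17 thick, lying on the bench left of the trays; bystander, stays where it is. Origin: centre of its underside.
- pipette: Hand pipette, 254 mm long, 34 thick, lying on the bench to the left; bystander, stays where it is. Origin: centre of its underside.
- wash_bottle: Wash bottle, 65 mm across, 209 tall, far left on the bench; bystander, stays where it is. Origin: centre of its underside.

How it is judged (in metres and radians):
On the way, in this order (a step that is already met when the one before it is completed fails the run):
1. the left tray is pushed fully home (within 4 mm) while the right one is still shut (within 6 mm) (value of joint tray_left below 0.004 m and value of joint tray_right below 0.006 m), for 0.2 s.
2. the right tray is drawn out to its stop (at least 100 of 105 mm) while the left one is home (within 4 mm) (value of joint tray_right above 0.1 m and value of joint tray_left below 0.004 m), for 0.2 s.
At the end, for the whole second after the job is handed in: The left tray is home (within 4 mm), the right tray stands out at its stop (at least 100 of its 105 mm) and still, and all six vials stand upright (within 0.15 rad) in their wells (no more than 5 mm off the well floor) (all of step 2 and velocity of joint tray_right between -0.01 and 0.01 m/s and angle between each of vial_a, vial_b, vial_c, vial_d, vial_e, vial_f's own z axis and vertical below 0.15 rad and height (world z) of each of vial_a, vial_b, vial_c, vial_d, vial_e, vial_f below 0.027 m); the robot touches nothing.
It fails at once if a tray's lip is pinched between the fingers (more than 4 N on its front and back at once) ((contact force between the fingers and tray_left_lip_front above 4 N and contact force between the fingers and tray_left_lip_back above 4 N) or (contact force between the fingers and tray_right_lip_front above 4 N and contact force between the fingers and tray_right_lip_back above 4 N)).
It fails at once if a vial is touched by the robot with more than 1 N (contact force between any of the arm, the fingers and vial_a above 1 N or contact force between any of the arm, the fingers and vial_b above 1 N or contact force between any of the arm, the fingers and vial_c above 1 N or contact force between any of the arm, the fingers and vial_d above 1 N or contact force between any of the arm, the fingers and vial_e above 1 N or contact force between any of the arm, the fingers and vial_f above 1 N).
It fails at once if a vial is tipped by more than 0.4 rad or lifted more than 10 mm (angle between any of vial_a, vial_b, vial_c, vial_d, vial_e, vial_f's own z axis and vertical above 0.4 rad or height (world z) of any of vial_a, vial_b, vial_c, vial_d, vial_e, vial_f above 0.032 m).
It fails at once if the interlock is forced: both trays more than 12 mm out at once (value of joint each of tray_left, tray_right above 0.012 m).
It fails at once if a bystander is moved more than 20 mm (distance of any of beaker, tweezers, spare_block, marker, pipette, wash_bottle from where it was at the start of the episode above 0.02 m).
It also fails if it takes over 38 s, if anything falls off the work surface, if the arm or the gripper's body presses on something with over 40 N, if the wrist force passes 120 N, or if a joint passes its speed limit or range.

ROBOT

A 6-joint arm with a two-finger parallel gripper is mounted at the origin on a cart in front of the work surface, level with it; the furniture and walls round the work are solid. World frame = base frame: x ahead of the robot, y to its left, z up, the work surface at z = 0. Lengths are in mm, angles in rad, forces in N, time in s.
With the tool pointing down it reaches from about 325 to 900 mm from the base axis. Payload 6.1 kg.
Tool frame: the origin (TCP) lies on the centre line of the jaws, within the pads' length; the fingertips stand 17 mm ahead of it and the grasp point (between the pads) lies 2 mm behind it; z points along the fingers, y is the line along which they close (so a half turn about z gives the same grasp; the last joint's range is limited). The gripper opens to 85 mm and grips with 20 to 120 N. Pads are 22 mm wide; open, the fingers measure 114 mm over their backs; the gripper's body (76 mm by 85 mm) begins 54 mm behind the grasp point. The pads swing forward as they close: fully open they stand 13 mm farther back than shut.
Start: joints at [-1.249, 0.22, 1.526, -0, 1.395, -0.126], TCP at [270.607, -563.372, 248.3] pointing down, gripper open.
Joint ranges: [-2.98, 2.98], [-0.91, 2.08], [0.09, 2.57], [-1.24, 4.39], [0.2, 2.65], [-2.68, 2.68]. Speed limits (rad/s): [2.57, 2.57, 3.01, 3.14, 3.14, 3.14].

INTERFACE

Orientations are given as a 3x3 rotation matrix whose columns are the frame's x, y, z axes.
In Python, from plant import readout, snapshot, camera_params, r, find_in, masks_of, spot_point gives the robot as it stands.
- The arm moves only by the tool drive_tool, never from a script. Its argument "series" is a list of rows, each an object of numbers: "grip": the closure, from 0 (fully open) to 1 (shut); "dx", "dy", "dz": the shift along the tool's x, y, z in mm; "ax", "ay", "az": the turn, a rotation vector about the tool's x, y, z in units of 5 degrees (1.0 is 5 degrees). A call has 1 to 20 rows; each row is the pose to reach, as a shift and turn from the pose commanded when the call began, along the tool's axes at that moment; what a row does not reach only later rows make up. A row lasts 1/12 s, in which the tool goes at most 41.7 mm and 7.16 degrees, less where a joint would pass 70% of its speed; a pose out of reach is approached as far as the arm can. A call with a gripper value outside its range is refused whole. The fingers move at their own pace and stop on an object; "force" is the grip in N (left out, the last holds). Time passes only in rows, so rows that repeat a pose let the fingers close. It gives the time, the measured TCP pose, the force, the opening and the grip force at its end, in the units of the state.
- readout.get_obs(): the state, without advancing time (a new reading comes with each control period).
- snapshot(name): name is "scene" or "top" or "wrist"; returns the picture (400x640x3 uint8, red, green, blue); there is no depth.
- camera_params(name): a dict with "K" (3x3 intrinsics, pixels), "camera_from_world" (4x4, takes a point from world to camera coordinates); the wrist camera has in their place "tool_from_camera" (4x4, takes a point from camera to tool coordinates, whose origin is the TCP and whose axes are the flange's). Camera axes: x right, y down, z forward; pixel columns grow to the right and rows downward; lengths in mm; the calibration is good to about 2 mm. A picture is of the moment at which its call begins: read the wrist's pose just before it. camera_params takes no time and is no camera call.
- r.hand_in(): hands the job in; it is judged then, once.
Trained networks look in the newest picture that a camera, given by its name, has taken for a name from the list of things; names that differ only in an ending like _2 or _b are one class to them, and where a whole thing is asked for, a point or a joint stands for the part that bears it (a point fixed in the world has none). Each returns a list of dicts, best first, with "p" (0 to 1); they miss things now and then, are a little off and sometimes report something else, mostly with a low value. They report only what shows in the picture. A call takes as long as a camera call.
- find_in(camera, query): "extent" ([left, top, width, height] in pixels, round what is visible of it).
- masks_of(camera, query): "pixels" (400x640 bool, what is visible of it) and "extent" ([left, top, width, height] in pixels, round what is visible of it).
- spot_point(camera, query): "point" ([column, row] in pixels: a listed point, or the origin of a listed thing).
The state is a dict: "clock": time; "joint_positions": joint angles; "joint_velocities": joint speeds; "effort": joint torques, N m; "tcp_pos": TCP position; "eef_rot": TCP orientation; "contact_force": force on the tool from outside, world axes, zero at the start; "ft_torque": the same for the moment, N m; "opening": finger opening in mm; "grip_force": force on a finger pad.
Only numpy, scipy, OpenCV 4.12 (cv2) and the standard library are available. Lean on these libraries where they do the work, as an engineer would, in place of code of your own. Each camera call takes 0.05 s, during which the arm holds its last target. There are 200 camera calls.

## Working session

There is one attempt and no reset: what is moved stays moved. The work goes in short steps, Python scripts to look and compute and a tool call to move; the robot and the scene stay as the last step left them, time stands still between calls to the robot, and variables do not carry over. Pictures are saved under pics/ and viewed, at most 10 in all, crops included, and the job is handed in when it is done.

Besides the shell and the picture viewer there is one more tool, called after "Request:" by a JSON object that holds its "fn" and its "kwargs", one argument or row to a line. drive_tool: Moves the arm, as the interface text tells. Its arguments: {"type":"object","properties":{"series":{"type":"array","items":{"type":"object","properties":{"grip":{"type":"number"},"dx":{"type":"number"},"dy":{"type":"number"},"dz":{"type":"number"},"ax":{"type":"number"},"ay":{"type":"number"},"az":{"type":"number"}}}},"force":{"type":"number"}},"required":["series"]}

```bash
mkdir -p pics; cat > h.py <<'E'
import numpy as np, cv2
from plant import readout, snapshot, camera_params, r, find_in, masks_of, spot_point
def ray(cam,px):
    p=camera_params(cam);K=np.array(p["K"]);d=np.linalg.inv(K)@np.array([px[0],px[1],1.])
    if "camera_from_world" in p: T=np.linalg.inv(np.array(p["camera_from_world"]))
    else:
        o=readout.get_obs();W=np.eye(4);W[:3,:3]=np.array(o["eef_rot"]).reshape(3,3);W[:3,3]=o["tcp_pos"];T=W@np.array(p["tool_from_camera"])
    return T[:3,3],T[:3,:3]@d
def atz(cam,px,z):
    o,d=ray(cam,px);return (o+d*(z-o[2])/d[2]).round(1)
def save(n,im): cv2.imwrite("pics/"+n+".png",im[:,:,::-1])
E
python3 - <<'E'
from h import *
for c in ("top","scene"):
    save(c+"0",snapshot(c))
    for q,z in (("tray_left_lip",68),("tray_right_lip",68),("tray_left_trough",32),("tray_right_trough",32),("cabinet",0),("tweezers",0),("beaker",0),("spare_block",0),("marker",0)):
        for s in spot_point(c,q)[:2]: print(c,q,round(s["p"],2),np.round(s["point"]),atz(c,s["point"],z))
o=readout.get_obs();print(o["eef_rot"],o["tcp_pos"],o["clock"])
E
```

```text
top tray_left_lip 0.6 [360. 176.] [ 598.4 -219.5   68. ]
top tray_right_lip 0.81 [391. 190.] [ 543.1 -331.4   68. ]
top tray_left_trough 0.8 [361. 174.] [ 614.4 -224.9   32. ]
top tray_right_trough 0.42 [178. 233.] [410.1 454.4  32. ]
top cabinet 0.94 [403. 155.] [ 693.4 -395.1    0. ]
top cabinet 0.62 [389. 195.] [ 536.8 -334.8    0. ]
top tweezers 0.73 [404. 154.] [ 696.1 -400.3    0. ]
top beaker 0.75 [454. 214.] [ 460.  -574.5    0. ]
top spare_block 0.6 [300. 232.] [405.8   8.7   0. ]
top spare_block 0.56 [233. 228.] [427.1 258.4   0. ]
top marker 0.49 [329. 228.] [ 418.8 -102.     0. ]
scene tray_left_lip 0.96 [361. 209.] [ 592.7 -206.5   68. ]
scene tray_right_lip 0.74 [388. 235.] [ 514.7 -340.1   68. ]
scene tray_right_lip 0.25 [323. 263.] [ 302.4 -217.5   68. ]
scene tray_left_trough 0.84 [367. 213.] [ 621.2 -216.8   32. ]
scene tray_right_trough 0.72 [396. 239.] [ 545.7 -359.    32. ]
scene tweezers 0.54 [322. 264.] [ 355.7 -182.9    0. ]
scene beaker 0.89 [442. 290.] [ 438.4 -557.2    0. ]
scene spare_block 0.59 [276. 234.] [404.9  25.7   0. ]
scene spare_block 0.44 [423. 227.] [ 682.8 -403.7    0. ]
scene marker 0.52 [307. 247.] [ 399.4 -104.1    0. ]
[[ 9.01418336e-01  4.32949170e-01  8.63814083e-07]
 [ 4.32949170e-01 -9.01418336e-01 -1.03614040e-05]
 [-3.70730341e-06  9.71394716e-06 -1.00000000e+00]] [ 270.59015038 -563.36573905  248.31083046] 1.0
```

View pics/top0.png

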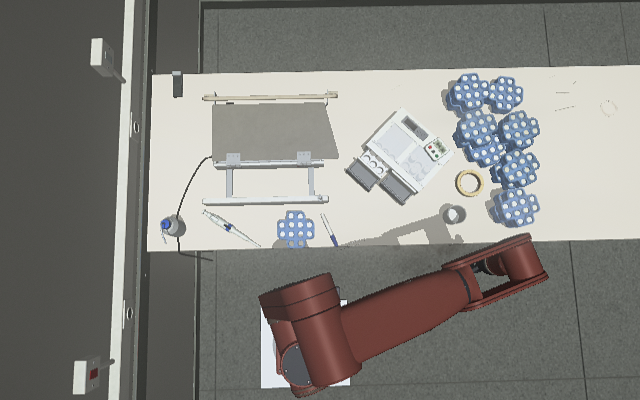

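View pics/scene0.png

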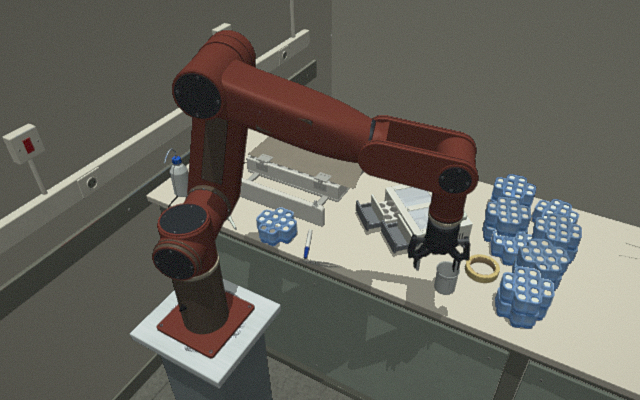

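The top view shows the cabinet turned by about -35°, with its trays facing lower-left at about (368,175) and (392,190). I'll enlarge it.

```bash
python3 - <<'E'
from h import *
a=cv2.resize(cv2.imread("pics/top0.png")[95:220,330:480],None,fx=5,fy=4.6,interpolation=cv2.INTER_CUBIC)
a=cv2.resize(cv2.imread("pics/top0.png")[100:215,335:475],None,fx=5,fy=5,interpolation=cv2.INTER_CUBIC)
cv2.imwrite("pics/z0.png",a)
b=cv2.resize(cv2.imread("pics/scene0.png")[165:275,345:480],None,fx=5,fy=5,interpolation=cv2.INTER_CUBIC)
cv2.imwrite("pics/z1.png",b)
E
```

```text
(no output)
```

View pics/z0.png

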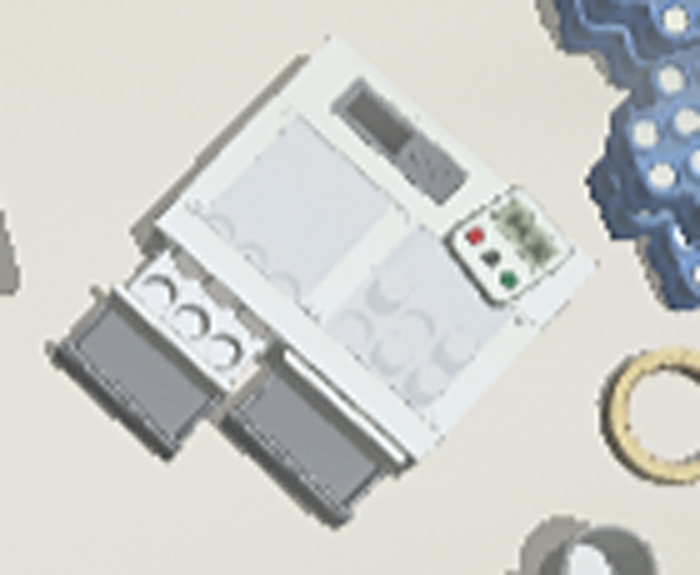

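The crop shows the roof corners at front-left (157,220), back-left (328,38), back-right (597,265) and front-right about (420,462). The left lip runs from (50,345) to (170,455) and the right lip from (222,415) to (340,522). The vials are under the right window, with the timer at its back.

```bash
python3 - <<'E'
from h import *
c=lambda u,v:(335+(u+.5)/5-.5,100+(v+.5)/5-.5)
FL,BL,BR,FR=[atz("top",c(*p),92) for p in((157,220),(328,38),(597,265),(420,462))]
print(FL,BL,BR,FR,np.linalg.norm(BL-FL),np.linalg.norm(BR-BL),np.linalg.norm(FR-FL))
d=(BL-FL)+(BR-FR);w=(FL-FR)+(BL-BR)
y1=np.arctan2(d[1],d[0]);y2=np.arctan2(-w[0],w[1]);print("yaw",np.degrees([y1,y2]))
ll=[atz("top",c(*p),68) for p in((50,345),(170,455))];rl=[atz("top",c(*p),68) for p in((222,415),(340,522))]
for l in(ll,rl):
    e=l[0]-l[1];print("lip",sum(l)/2,np.linalg.norm(e),np.degrees(np.arctan2(-e[0],e[1])))
ctr=(FL+BL+BR+FR)/4
y=(200*y1+260*2*y2)/(720);R=np.array([[np.cos(y),-np.sin(y)],[np.sin(y),np.cos(y)]])
print("ctr",ctr,np.degrees(y))
for l in(ll,rl):print("lip in cab",R.T@((sum(l)/2-ctr)[:2]))
E
```

```text
[ 715.4 -242.8   92. ] [ 852.1 -376.2   92. ] [ 674.  -564.5   92. ] [ 530.8 -425.4   92. ] 191.00379577380133 259.1842973638643 259.65346136726157
yaw [-44.2325065  -44.35958857]
lip [ 586.5 -205.2   68. ] 119.78464008377708 -44.79706420335211
lip [ 532.5  -328.55   68.  ] 115.89741153278621 -44.615470340415506
ctr [ 693.075 -402.225   92.   ] -44.32428799390259
lip in cab [-213.90842731   66.48508084]
lip in cab [-166.35290372  -59.48989555]
```

Request:
{"fn": "drive_tool", "kwargs": {
  "series": [
    {"grip": 1, "dx": 211, "dy": -116, "dz": 24, "az": 7},
    {"grip": 1, "dx": 211, "dy": -116, "dz": 24, "az": 7},
    {"grip": 1, "dx": 211, "dy": -116, "dz": 24, "az": 7},
    {"grip": 1, "dx": 211, "dy": -116, "dz": 24, "az": 7},
    {"grip": 1, "dx": 211, "dy": -116, "dz": 24, "az": 7},
    {"grip": 1, "dx": 211, "dy": -116, "dz": 24, "az": 7},
    {"grip": 1, "dx": 423, "dy": -232, "dz": 48, "az": 14.03},
    {"grip": 1, "dx": 423, "dy": -232, "dz": 48, "az": 14.03},
    {"grip": 1, "dx": 423, "dy": -232, "dz": 48, "az": 14.03},
    {"grip": 1, "dx": 423, "dy": -232, "dz": 48, "az": 14.03},
    {"grip": 1, "dx": 423, "dy": -232, "dz": 48, "az": 14.03},
    {"grip": 1, "dx": 423, "dy": -232, "dz": 48, "az": 14.03},
    {"grip": 1, "dx": 423, "dy": -232, "dz": 48, "az": 14.03},
    {"grip": 1, "dx": 423, "dy": -232, "dz": 48, "az": 14.03},
    {"grip": 1, "dx": 423, "dy": -232, "dz": 48, "az": 14.03},
    {"grip": 1, "dx": 423, "dy": -232, "dz": 48, "az": 14.03}
  ]
}}

```text
invalid input at $.series[0]: expected keys grip, dx, dy, dz, ax, ay, az
```

```bash
python3 - <<'E'
from h import *
save("w1",snapshot("wrist"))
o=readout.get_obs();print(o["tcp_pos"],o["eef_rot"][0],o["clock"],o["joint_positions"],o["contact_force"])
for q,z in (("tray_left_lip",68),("tray_right_lip",68),("tray_left_trough",32),("tray_right_trough",32),("tweezers",5)):
    for s in spot_point("wrist",q)[:2]: print(q,round(s["p"],2),np.round(s["point"]),atz("wrist",s["point"],z))
for q in("tray_left_lip_front","tray_right_lip_front"):
    for s in find_in("wrist",q)[:1]: print(q,s["p"],s["extent"])
E
```

```text
[ 270.62154315 -563.36605632  248.31124563] [9.01400837e-01 4.32985602e-01 6.38383334e-06] 1.05 [-1.24907486e+00  2.20375929e-01  1.52650626e+00  5.85287313e-07
  1.39469200e+00 -1.26080966e-01] [0.8120125  0.45007651 1.01894555]
```

View pics/w1.png

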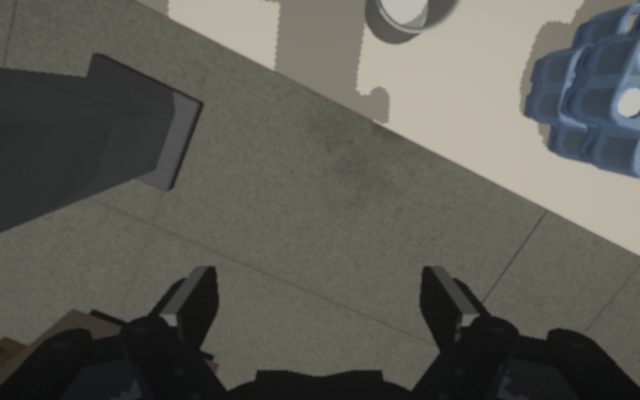

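The move was refused because every row needs all the keys, so this picture is still the start view: fingers at the bottom, beaker at (410,10). I'll resend it complete.

Request:
{"fn": "drive_tool", "kwargs": {
  "series": [
    {"grip": 1, "dx": 211, "dy": -116, "dz": 24, "ax": 0, "ay": 0, "az": 7},
    {"grip": 1, "dx": 211, "dy": -116, "dz": 24, "ax": 0, "ay": 0, "az": 7},
    {"grip": 1, "dx": 211, "dy": -116, "dz": 24, "ax": 0, "ay": 0, "az": 7},
    {"grip": 1, "dx": 211, "dy": -116, "dz": 24, "ax": 0, "ay": 0, "az": 7},
    {"grip": 1, "dx": 211, "dy": -116, "dz": 24, "ax": 0, "ay": 0, "az": 7},
    {"grip": 1, "dx": 211, "dy": -116, "dz": 24, "ax": 0, "ay": 0, "az": 7},
    {"grip": 1, "dx": 423, "dy": -232, "dz": 48, "ax": 0, "ay": 0, "az": 14},
    {"grip": 1, "dx": 423, "dy": -232, "dz": 48, "ax": 0, "ay": 0, "az": 14},
    {"grip": 1, "dx": 423, "dy": -232, "dz": 48, "ax": 0, "ay": 0, "az": 14},
    {"grip": 1, "dx": 423, "dy": -232, "dz": 48, "ax": 0, "ay": 0, "az": 14},
    {"grip": 1, "dx": 423, "dy": -232, "dz": 48, "ax": 0, "ay": 0, "az": 14},
    {"grip": 1, "dx": 423, "dy": -232, "dz": 48, "ax": 0, "ay": 0, "az": 14},
    {"grip": 1, "dx": 423, "dy": -232, "dz": 48, "ax": 0, "ay": 0, "az": 14},
    {"grip": 1, "dx": 423, "dy": -232, "dz": 48, "ax": 0, "ay": 0, "az": 14},
    {"grip": 1, "dx": 423, "dy": -232, "dz": 48, "ax": 0, "ay": 0, "az": 14},
    {"grip": 1, "dx": 423, "dy": -232, "dz": 48, "ax": 0, "ay": 0, "az": 14}
  ]
}}

```text
clock: 2.73
tcp_pos: [551.0, -172.0, 200.4]
eef_rot: [[0.715, -0.699, -0.0], [-0.699, -0.715, -0.001], [0.0, 0.001, -1.0]]
contact_force: [0.3, -0.5, -0.9]
opening: -0.2
grip_force: 0.0
```

```bash
python3 - <<'E'
from h import *
save("w2",snapshot("wrist"))
o=readout.get_obs();print(o["tcp_pos"],o["eef_rot"][0],o["clock"],o["joint_positions"],o["contact_force"],o["opening"])
for q,z in (("tray_left_lip",68),("tray_right_lip",68),("tray_left_trough",32),("tray_right_trough",32),("tweezers",5)):
    for s in spot_point("wrist",q)[:2]: print(q,round(s["p"],2),np.round(s["point"]),atz("wrist",s["point"],z))
for q in("tray_left_lip_front","tray_right_lip_front"):
    for s in find_in("wrist",q)[:1]: print(q,s["p"],s["extent"])
E
```

```text
[ 550.90389476 -172.36799358  200.4849119 ] [ 7.14453816e-01 -6.99682600e-01 -6.83664398e-05] 2.7833 [-4.39560720e-01  1.45443412e-01  1.70388828e+00 -4.91438832e-04
  1.29211436e+00  1.90632392e+00] [-0.70551441 -0.43457587 -0.01738005] -0.018605268090863297
tray_left_lip 0.95 [324. 130.] [ 586.  -214.2   68. ]
tray_right_lip 0.89 [506.  61.] [ 531.2 -337.3   68. ]
tray_left_trough 0.62 [322.  88.] [ 608.9 -234.9   32. ]
tray_left_trough 0.32 [488.  63.] [ 529.8 -342.3   32. ]
tray_right_trough 0.92 [493.  26.] [ 549.1 -360.3   32. ]
tweezers 0.85 [460. 298.] [ 355.9 -192.8    5. ]
tray_left_lip_front 0.79 [243.3, 127.6, 160.0, 10.6]
tray_right_lip_front 0.61 [404.9, 62.3, 183.7, 16.3]
```

View pics/w2.png

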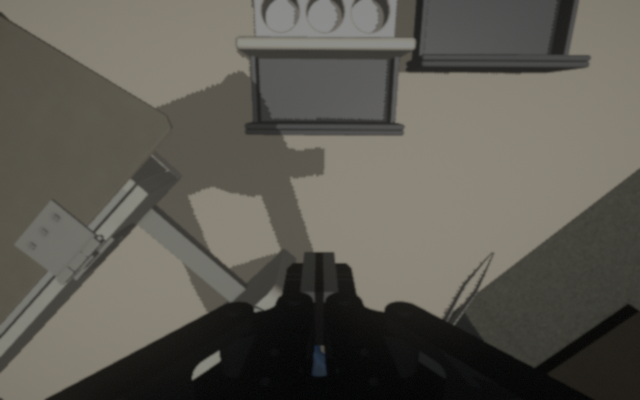

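The wrist view shows the left lip level at (243–403,130), the right lip at (405–588,62), and the tweezers far off at (465,290). The end of a rack rail lies near (295,260), close to where the fingers would come down, so I'll check that.

```bash
python3 - <<'E'
from h import *
p=camera_params("wrist");K=np.array(p["K"]);Tc=np.linalg.inv(np.array(p["tool_from_camera"]))
def pr(x,y,z):
    q=Tc@np.array([x,y,z,1]);q=K@q[:3];return (q[:2]/q[2]).round()
for z in(0,60,140):
    print(z,[pr(dx+a,dy,200-z).tolist() for dx,dy,a in((30,10,-11),(30,10,11),(30,-35,-40),(30,55,-40))])
o=readout.get_obs();R=np.array(o["eef_rot"])
for px in((245,290),(295,262),(165,165)):
    for z in (0,40,80): print(px,z,(R.T@(atz("wrist",px,z)-o["tcp_pos"])).round())
a=cv2.resize(cv2.imread("pics/scene0.png")[130:250,220:400],None,fx=4,fy=4,interpolation=cv2.INTER_CUBIC);cv2.imwrite("pics/z2.png",a)
E
```

```text
0 [[328.0, 162.0], [328.0, 139.0], [282.0, 192.0], [374.0, 192.0]]
60 [[330.0, 175.0], [330.0, 147.0], [274.0, 210.0], [385.0, 210.0]]
140 [[334.0, 203.0], [335.0, 165.0], [257.0, 251.0], [410.0, 251.0]]
(245, 290) 0 [-118.  -78.  200.]
(245, 290) 40 [-95. -68. 160.]
(245, 290) 80 [-71. -58. 120.]
(295, 262) 0 [-85. -24. 200.]
(295, 262) 40 [-66. -21. 160.]
(295, 262) 80 [-47. -18. 120.]
(165, 165) 0 [  16. -146.  200.]
(165, 165) 40 [  23. -128.  160.]
(165, 165) 80 [  30. -110.  120.]
```

View pics/z2.png

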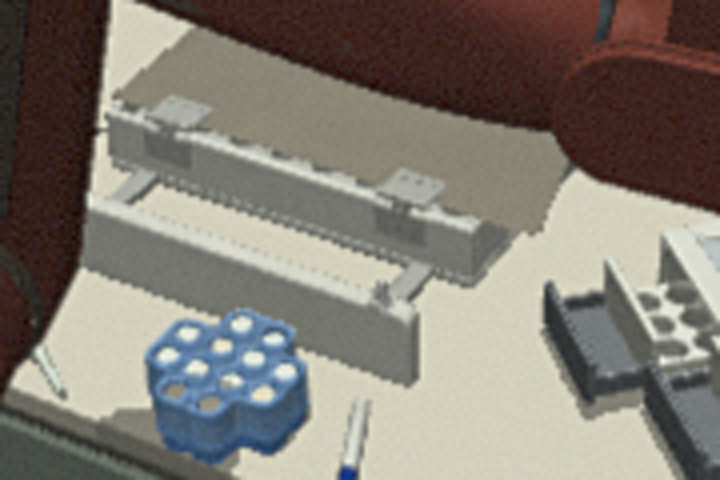

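The scene crop shows the rail end about 80 mm behind the descent point and lower than the gripper's body, so there is room. I'll descend in front of the left lip.

Request:
{"fn": "drive_tool", "kwargs": {
  "series": [
    {"grip": 1, "dx": 28, "dy": 10, "dz": 10, "ax": 0, "ay": 0, "az": 0},
    {"grip": 1, "dx": 28, "dy": 10, "dz": 45, "ax": 0, "ay": 0, "az": 0},
    {"grip": 1, "dx": 28, "dy": 10, "dz": 80, "ax": 0, "ay": 0, "az": 0},
    {"grip": 1, "dx": 28, "dy": 10, "dz": 115, "ax": 0, "ay": 0, "az": 0},
    {"grip": 1, "dx": 28, "dy": 10, "dz": 140, "ax": 0, "ay": 0, "az": 0},
    {"grip": 1, "dx": 28, "dy": 10, "dz": 140, "ax": 0, "ay": 0, "az": 0},
    {"grip": 1, "dx": 34, "dy": 10, "dz": 140, "ax": 0, "ay": 0, "az": 0},
    {"grip": 1, "dx": 40, "dy": 10, "dz": 140, "ax": 0, "ay": 0, "az": 0},
    {"grip": 1, "dx": 46, "dy": 10, "dz": 140, "ax": 0, "ay": 0, "az": 0},
    {"grip": 1, "dx": 52, "dy": 10, "dz": 140, "ax": 0, "ay": 0, "az": 0},
    {"grip": 1, "dx": 58, "dy": 10, "dz": 140, "ax": 0, "ay": 0, "az": 0},
    {"grip": 1, "dx": 64, "dy": 10, "dz": 140, "ax": 0, "ay": 0, "az": 0},
    {"grip": 1, "dx": 70, "dy": 10, "dz": 140, "ax": 0, "ay": 0, "az": 0},
    {"grip": 1, "dx": 75, "dy": 10, "dz": 140, "ax": 0, "ay": 0, "az": 0}
  ]
}}

```text
clock: 4.3
tcp_pos: [598.9, -231.4, 60.9]
eef_rot: [[0.715, -0.699, 0.001], [-0.699, -0.715, -0.0], [0.001, -0.0, -1.0]]
contact_force: [-2.2, 1.0, 1.8]
opening: 0.2
grip_force: 1.2
```

Request:
{"fn": "drive_tool", "kwargs": {
  "series": [
    {"grip": 1, "dx": 3, "dy": 0, "dz": 0, "ax": 0, "ay": 0, "az": 0},
    {"grip": 1, "dx": 6, "dy": 0, "dz": 0, "ax": 0, "ay": 0, "az": 0},
    {"grip": 1, "dx": 8, "dy": 0, "dz": 0, "ax": 0, "ay": 0, "az": 0},
    {"grip": 1, "dx": 8, "dy": 0, "dz": 0, "ax": 0, "ay": 0, "az": 0}
  ]
}}

```text
clock: 4.63
tcp_pos: [604.1, -236.6, 60.2]
eef_rot: [[0.715, -0.699, 0.0], [-0.699, -0.715, -0.0], [0.0, 0.0, -1.0]]
contact_force: [0.9, 0.2, 0.2]
opening: 0.1
grip_force: 0.0
```

Request:
{"fn": "drive_tool", "kwargs": {
  "series": [
    {"grip": 1, "dx": 2, "dy": 0, "dz": 0, "ax": 0, "ay": 0, "az": 0},
    {"grip": 1, "dx": 4, "dy": 0, "dz": 0, "ax": 0, "ay": 0, "az": 0},
    {"grip": 1, "dx": 6, "dy": 0, "dz": 0, "ax": 0, "ay": 0, "az": 0},
    {"grip": 1, "dx": 6, "dy": 0, "dz": 0, "ax": 0, "ay": 0, "az": 0},
    {"grip": 1, "dx": 6, "dy": 0, "dz": 0, "ax": 0, "ay": 0, "az": 0}
  ]
}}

```text
clock: 5.05
tcp_pos: [607.2, -239.6, 60.0]
eef_rot: [[0.715, -0.699, -0.003], [-0.699, -0.715, 0.002], [-0.003, 0.001, -1.0]]
contact_force: [-4.6, 4.2, 3.8]
opening: 0.0
grip_force: 3.1
```

```bash
python3 - <<'E'
from h import *
snapshot("wrist");o=readout.get_obs();R=np.array(o["eef_rot"])
print(R.T@o["contact_force"])
for q in("tray_left_lip","tray_right_lip"):
  for s in spot_point("wrist",q)[:2]: print(q,s["p"],s["point"],(R.T@(atz("wrist",s["point"],68)-o["tcp_pos"])).round(1))
E
```

```text
[-6.86273091  0.47315564 -4.22708958]
tray_left_lip 0.84 [304.7, 267.6] [13.4 -4.2 -8. ]
tray_right_lip 0.16 [309.4, 237.4] [25.7 -2.3 -8.1]
```

Request:
{"fn": "drive_tool", "kwargs": {
  "series": [
    {"grip": 1, "dx": 3, "dy": 0, "dz": 0, "ax": 0, "ay": 0, "az": 0},
    {"grip": 1, "dx": 5, "dy": 0, "dz": 0, "ax": 0, "ay": 0, "az": 0},
    {"grip": 1, "dx": 5, "dy": 0, "dz": 0, "ax": 0, "ay": 0, "az": 0},
    {"grip": 1, "dx": 5, "dy": 0, "dz": 0, "ax": 0, "ay": 0, "az": 0}
  ]
}}

```text
clock: 5.53
tcp_pos: [607.3, -239.7, 60.0]
eef_rot: [[0.716, -0.698, -0.012], [-0.698, -0.716, 0.008], [-0.014, 0.002, -1.0]]
contact_force: [-20.7, 16.0, 19.1]
opening: -0.0
grip_force: 13.0
```

The tray is against its stop: the force climbs to about 26 N with no motion. Next I'll back off, rise and shift over to the right tray.

Request:
{"fn": "drive_tool", "kwargs": {
  "series": [
    {"grip": 1, "dx": -15, "dy": 0, "dz": 0, "ax": 0, "ay": 0, "az": 0},
    {"grip": 1, "dx": -30, "dy": 0, "dz": 0, "ax": 0, "ay": 0, "az": 0},
    {"grip": 1, "dx": -40, "dy": 0, "dz": -40, "ax": 0, "ay": 0, "az": 0},
    {"grip": 1, "dx": -40, "dy": 0, "dz": -80, "ax": 0, "ay": 0, "az": 0},
    {"grip": 1, "dx": -40, "dy": 20, "dz": -115, "ax": 0, "ay": 0, "az": 0},
    {"grip": 1, "dx": -40, "dy": 60, "dz": -140, "ax": 0, "ay": 0, "az": 0},
    {"grip": 1, "dx": -40, "dy": 100, "dz": -140, "ax": 0, "ay": 0, "az": 0},
    {"grip": 1, "dx": -40, "dy": 121, "dz": -140, "ax": 0, "ay": 0, "az": 0},
    {"grip": 1, "dx": -40, "dy": 121, "dz": -140, "ax": 0, "ay": 0, "az": 0},
    {"grip": 1, "dx": -40, "dy": 121, "dz": -140, "ax": 0, "ay": 0, "az": 0}
  ]
}}

```text
clock: 6.37
tcp_pos: [498.1, -303.8, 200.8]
eef_rot: [[0.713, -0.701, 0.001], [-0.701, -0.713, -0.001], [0.001, -0.0, -1.0]]
contact_force: [0.4, 0.2, -0.1]
opening: -0.0
grip_force: 0.0
```

```bash
python3 - <<'E'
from h import *
save("w3",snapshot("wrist"));o=readout.get_obs();R=np.array(o["eef_rot"]);print(o["tcp_pos"],o["clock"])
for q,z in(("tray_left_lip",68),("tray_right_lip",68),("tray_right_trough",32),("tray_left_trough",32)):
  for s in spot_point("wrist",q)[:2]: print(q,s["p"],s["point"],(R.T@(atz("wrist",s["point"],z)-o["tcp_pos"])).round(1))
E
```

```text
[ 498.63776433 -302.83438017  200.43569206] 6.4167
tray_left_lip 0.81 [144.2, 140.0] [  46.6 -129.1  132.5]
tray_right_lip 0.76 [316.0, 136.0] [ 49.4  -2.  132.5]
tray_right_trough 0.84 [318.9, 99.6] [ 7.540e+01 -1.000e-01  1.685e+02]
tray_left_trough 0.65 [163.4, 97.0] [  76.9 -127.   168.6]
```

View pics/w3.png

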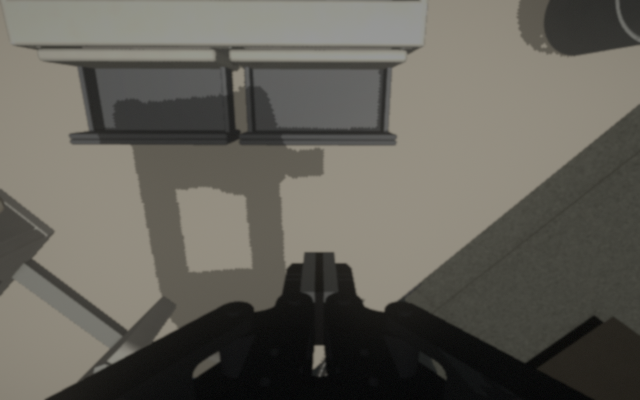

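The view shows both lips flush at row 138, with the right trough centred at (319,99). I'll check that the camera clears the roof, then hook in.

```bash
python3 - <<'E'
from h import *
print(np.round(camera_params("wrist")["tool_from_camera"],2))
E
```

```text
[[  -0.     -0.96   -0.29   73.18]
 [   1.     -0.     -0.      1.15]
 [  -0.     -0.29    0.96 -126.48]
 [   0.      0.      0.      1.  ]]
```

Request:
{"fn": "drive_tool", "kwargs": {
  "series": [
    {"grip": 1, "dx": 38, "dy": -1, "dz": 0, "ax": 0, "ay": 0, "az": 0},
    {"grip": 1, "dx": 74, "dy": -1, "dz": 0, "ax": 0, "ay": 0, "az": 0},
    {"grip": 1, "dx": 74, "dy": -1, "dz": 20, "ax": 0, "ay": 0, "az": 0},
    {"grip": 1, "dx": 74, "dy": -1, "dz": 50, "ax": 0, "ay": 0, "az": 0},
    {"grip": 1, "dx": 74, "dy": -1, "dz": 80, "ax": 0, "ay": 0, "az": 0},
    {"grip": 1, "dx": 74, "dy": -1, "dz": 105, "ax": 0, "ay": 0, "az": 0},
    {"grip": 1, "dx": 74, "dy": -1, "dz": 110, "ax": 0, "ay": 0, "az": 0},
    {"grip": 1, "dx": 74, "dy": -1, "dz": 110, "ax": 0, "ay": 0, "az": 0}
  ]
}}

```text
clock: 7.28
tcp_pos: [551.1, -351.5, 87.2]
eef_rot: [[0.716, -0.698, -0.004], [-0.698, -0.716, 0.004], [-0.006, 0.0, -1.0]]
contact_force: [-0.5, 0.6, 0.1]
opening: -0.3
grip_force: 0.0
```

Request:
{"fn": "drive_tool", "kwargs": {
  "series": [
    {"grip": 1, "dx": 0, "dy": 0, "dz": 12, "ax": 0, "ay": 0, "az": 0},
    {"grip": 1, "dx": 0, "dy": 0, "dz": 24, "ax": 0, "ay": 0, "az": 0},
    {"grip": 1, "dx": 0, "dy": 0, "dz": 30, "ax": 0, "ay": 0, "az": 0},
    {"grip": 1, "dx": 0, "dy": 0, "dz": 30, "ax": 0, "ay": 0, "az": 0},
    {"grip": 1, "dx": 0, "dy": 0, "dz": 30, "ax": 0, "ay": 0, "az": 0}
  ]
}}

```text
clock: 7.7
tcp_pos: [552.1, -353.5, 60.3]
eef_rot: [[0.715, -0.699, -0.0], [-0.699, -0.715, 0.0], [-0.0, 0.0, -1.0]]
contact_force: [-0.7, -0.1, 0.8]
opening: -0.2
grip_force: 0.0
```

Request:
{"fn": "drive_tool", "kwargs": {
  "series": [
    {"grip": 1, "dx": -4, "dy": 0, "dz": 0, "ax": 0, "ay": 0, "az": 0},
    {"grip": 1, "dx": -8, "dy": 0, "dz": 0, "ax": 0, "ay": 0, "az": 0},
    {"grip": 1, "dx": -10, "dy": 0, "dz": 0, "ax": 0, "ay": 0, "az": 0},
    {"grip": 1, "dx": -12, "dy": 0, "dz": 0, "ax": 0, "ay": 0, "az": 0},
    {"grip": 1, "dx": -14, "dy": 0, "dz": 0, "ax": 0, "ay": 0, "az": 0},
    {"grip": 1, "dx": -16, "dy": 0, "dz": 0, "ax": 0, "ay": 0, "az": 0},
    {"grip": 1, "dx": -19, "dy": 0, "dz": 0, "ax": 0, "ay": 0, "az": 0},
    {"grip": 1, "dx": -22, "dy": 0, "dz": 0, "ax": 0, "ay": 0, "az": 0},
    {"grip": 1, "dx": -25, "dy": 0, "dz": 0, "ax": 0, "ay": 0, "az": 0},
    {"grip": 1, "dx": -28, "dy": 0, "dz": 0, "ax": 0, "ay": 0, "az": 0}
  ]
}}

```text
clock: 8.53
tcp_pos: [532.2, -333.9, 60.7]
eef_rot: [[0.715, -0.699, 0.001], [-0.699, -0.715, -0.0], [0.001, -0.0, -1.0]]
contact_force: [2.4, -0.8, 2.0]
opening: -0.0
grip_force: 1.1
```

Light resistance, so the tray is hooked. I'll draw it on.

Request:
{"fn": "drive_tool", "kwargs": {
  "series": [
    {"grip": 1, "dx": -3, "dy": 0, "dz": 0, "ax": 0, "ay": 0, "az": 0},
    {"grip": 1, "dx": -7, "dy": 0, "dz": 0, "ax": 0, "ay": 0, "az": 0},
    {"grip": 1, "dx": -11, "dy": 0, "dz": 0, "ax": 0, "ay": 0, "az": 0},
    {"grip": 1, "dx": -15, "dy": 0, "dz": 0, "ax": 0, "ay": 0, "az": 0},
    {"grip": 1, "dx": -19, "dy": 0, "dz": 0, "ax": 0, "ay": 0, "az": 0},
    {"grip": 1, "dx": -23, "dy": 0, "dz": 0, "ax": 0, "ay": 0, "az": 0},
    {"grip": 1, "dx": -27, "dy": 0, "dz": 0, "ax": 0, "ay": 0, "az": 0},
    {"grip": 1, "dx": -31, "dy": 0, "dz": 0, "ax": 0, "ay": 0, "az": 0},
    {"grip": 1, "dx": -35, "dy": 0, "dz": 0, "ax": 0, "ay": 0, "az": 0},
    {"grip": 1, "dx": -39, "dy": 0, "dz": 0, "ax": 0, "ay": 0, "az": 0},
    {"grip": 1, "dx": -43, "dy": 0, "dz": 0, "ax": 0, "ay": 0, "az": 0},
    {"grip": 1, "dx": -47, "dy": 0, "dz": 0, "ax": 0, "ay": 0, "az": 0},
    {"grip": 1, "dx": -51, "dy": 0, "dz": 0, "ax": 0, "ay": 0, "az": 0},
    {"grip": 1, "dx": -55, "dy": 0, "dz": 0, "ax": 0, "ay": 0, "az": 0},
    {"grip": 1, "dx": -59, "dy": 0, "dz": 0, "ax": 0, "ay": 0, "az": 0},
    {"grip": 1, "dx": -63, "dy": 0, "dz": 0, "ax": 0, "ay": 0, "az": 0},
    {"grip": 1, "dx": -67, "dy": 0, "dz": 0, "ax": 0, "ay": 0, "az": 0},
    {"grip": 1, "dx": -71, "dy": 0, "dz": 0, "ax": 0, "ay": 0, "az": 0},
    {"grip": 1, "dx": -75, "dy": 0, "dz": 0, "ax": 0, "ay": 0, "az": 0},
    {"grip": 1, "dx": -78, "dy": 0, "dz": 0, "ax": 0, "ay": 0, "az": 0}
  ]
}}

```text
clock: 10.2
tcp_pos: [475.9, -279.1, 60.2]
eef_rot: [[0.715, -0.699, -0.0], [-0.699, -0.715, 0.0], [-0.0, 0.0, -1.0]]
contact_force: [2.1, -0.3, -0.4]
opening: -0.0
grip_force: 1.1
```

Request:
{"fn": "drive_tool", "kwargs": {
  "series": [
    {"grip": 1, "dx": -2, "dy": 0, "dz": 0, "ax": 0, "ay": 0, "az": 0},
    {"grip": 1, "dx": -4, "dy": 0, "dz": 0, "ax": 0, "ay": 0, "az": 0},
    {"grip": 1, "dx": -6, "dy": 0, "dz": 0, "ax": 0, "ay": 0, "az": 0},
    {"grip": 1, "dx": -8, "dy": 0, "dz": 0, "ax": 0, "ay": 0, "az": 0},
    {"grip": 1, "dx": -10, "dy": 0, "dz": 0, "ax": 0, "ay": 0, "az": 0},
    {"grip": 1, "dx": -12, "dy": 0, "dz": 0, "ax": 0, "ay": 0, "az": 0},
    {"grip": 1, "dx": -14, "dy": 0, "dz": 0, "ax": 0, "ay": 0, "az": 0},
    {"grip": 1, "dx": -16, "dy": 0, "dz": 0, "ax": 0, "ay": 0, "az": 0},
    {"grip": 1, "dx": -16, "dy": 0, "dz": 0, "ax": 0, "ay": 0, "az": 0},
    {"grip": 1, "dx": -16, "dy": 0, "dz": 0, "ax": 0, "ay": 0, "az": 0}
  ]
}}

```text
clock: 11.03
tcp_pos: [469.1, -272.8, 61.6]
eef_rot: [[0.715, -0.699, 0.011], [-0.699, -0.715, -0.01], [0.014, -0.001, -1.0]]
contact_force: [18.1, -15.7, -17.3]
opening: -0.2
grip_force: 11.6
```

The tray is at its stop: it has travelled about 105 mm and the force has risen to 24 N. I'll unload the fingertip, lift out and back away.

Request:
{"fn": "drive_tool", "kwargs": {
  "series": [
    {"grip": 1, "dx": 8, "dy": 0, "dz": 0, "ax": 0, "ay": 0, "az": 0},
    {"grip": 1, "dx": 17, "dy": 0, "dz": 0, "ax": 0, "ay": 0, "az": 0},
    {"grip": 1, "dx": 19, "dy": 0, "dz": 0, "ax": 0, "ay": 0, "az": 0},
    {"grip": 1, "dx": 19, "dy": 0, "dz": -15, "ax": 0, "ay": 0, "az": 0},
    {"grip": 1, "dx": 19, "dy": 0, "dz": -45, "ax": 0, "ay": 0, "az": 0},
    {"grip": 1, "dx": 19, "dy": 0, "dz": -80, "ax": 0, "ay": 0, "az": 0},
    {"grip": 1, "dx": 19, "dy": 0, "dz": -115, "ax": 0, "ay": 0, "az": 0},
    {"grip": 1, "dx": 0, "dy": 0, "dz": -150, "ax": 0, "ay": 0, "az": 0},
    {"grip": 1, "dx": -20, "dy": 0, "dz": -170, "ax": 0, "ay": 0, "az": 0},
    {"grip": 1, "dx": -40, "dy": 0, "dz": -180, "ax": 0, "ay": 0, "az": 0},
    {"grip": 1, "dx": -40, "dy": 0, "dz": -180, "ax": 0, "ay": 0, "az": 0},
    {"grip": 1, "dx": -40, "dy": 0, "dz": -180, "ax": 0, "ay": 0, "az": 0}
  ]
}}

```text
clock: 12.03
tcp_pos: [436.0, -240.0, 240.9]
eef_rot: [[0.715, -0.699, 0.001], [-0.699, -0.715, -0.001], [0.001, 0.0, -1.0]]
contact_force: [0.8, 0.3, 0.1]
opening: -0.1
grip_force: 0.0
```

```bash
python3 - <<'E'
from h import *
save("w4",snapshot("wrist"));o=readout.get_obs();R=np.array(o["eef_rot"]);print(o["tcp_pos"],o["clock"],o["contact_force"])
for q,z in(("tray_left_lip",68),("tray_right_lip",68)):
  for s in spot_point("wrist",q)[:1]: print(q,s["p"],s["point"],(R.T@(atz("wrist",s["point"],z)-o["tcp_pos"])).round(1))
E
```

```text
[ 436.05648366 -240.17922959  240.01412099] 12.0833 [-0.59863899  0.74747588  0.10923328]
tray_left_lip 0.85 [157.2, 20.2] [ 134.8 -124.2  172. ]
tray_right_lip 0.86 [320.0, 153.6] [ 31.2   2.3 172. ]
```

View pics/w4.png

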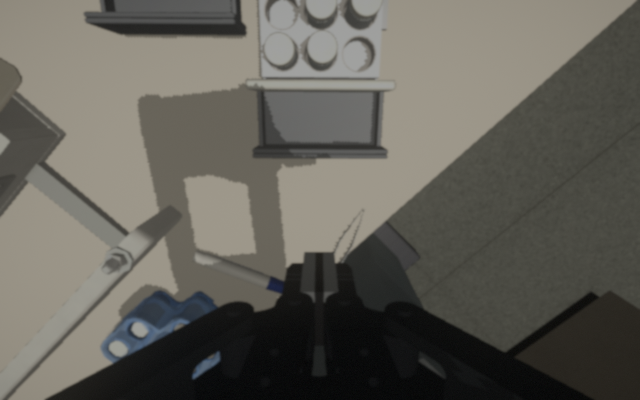

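The picture shows the right tray out (lip at row 153) with the vials upright in their wells, the left lip still home at row 20, and the tweezers and marker lying undisturbed. The lips measure about 104 mm apart, which agrees with the stop I felt.

```bash
python3 -c "
from h import *
print(r.hand_in())"
```

```text
the job is handed in; nothing more can be done
None
```

The left tray was pushed home to its stop and the right tray drawn out to its stop, about 105 mm; in the last picture the vials in view stood upright and nothing looked disturbed. I handed the job in with the robot clear of everything at about 12 s, and no verdict came back.

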